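# Sort test-jig spring plungers into stiff and weak trays

## Robot

A 6-joint arm with a two-finger parallel gripper is mounted at the origin on a cart in front of the work surface, level with it; the furniture and walls round the work are solid. World frame = base frame: x ahead of the robot, y to its left, z up, the work surface at z = 0. Lengths are in mm, angles in rad, forces in N, time in s.
With the tool pointing down it reaches from about 350 to 975 mm from the base axis. Payload 7.1 kg.
Tool frame: the origin (TCP) lies on the front face of the gripper's body, between the roots of the fingers; the fingertips stand 80 mm ahead of it and the grasp point (between the pads) lies 61 mm ahead of it (env.tips_ahead is the distance from the TCP to the fingertips, in mm); z points along the fingers, y is the line along which they close (so a half turn about z gives the same grasp; the last joint's range is limited). The gripper opens to 88 mm and grips with 3 to 60 N. Pads are 20 mm wide; open, the fingers measure 115 mm over their backs; the gripper's body (75 mm by 178 mm) begins 61 mm behind the grasp point.
Start: joints at [-1.287, 0.423, 1.63, -0, 1.089, -0.019], TCP at [186.389, -596.544, 302.675] pointing down, gripper open.
Joint ranges: [-3, 3], [-0.9, 2.11], [0.09, 2.58], [-1.31, 4.45], [0.11, 2.69], [-2.54, 2.54]. Speed limits (rad/s): [2.39, 2.39, 3.01, 3.14, 3.14, 3.14].

## Interface

Orientations are given as a unit quaternion [x, y, z, w].
In Python, from station import env, set_gripper, viewer, workorder gives the robot as it stands. Calls block until the motion is done:
- env.reach(position, orientation): joint-space move of the TCP to a pose.
- env.move_l(position, rot=None, rate=150, f_stop=None): straight line of the TCP; rot=None keeps the orientation; rate is the mean speed in mm/s. With f_stop (N) it stops when the force on the tool has changed by that much, and returns True; else False.
- env.move_joints(angles): joint-space move.
- set_gripper(opening): finger opening in mm; the grip force is fixed at half the most; returns when the fingers have stopped.
- env.hold(seconds).
- env.ik(position, orientation): joint angles nearest the present ones, or None.
- env.read_state(): the state.
- viewer.camera(name): name is "side" or "top"; returns the picture (400x640x3 uint8, blue, green, red); there is no depth.
- viewer.camera_params(name): a dict with "fx", "fy", "cx", "cy" (pixels), "pose" (4x4, takes a point from camera to world coordinates). Camera axes: x right, y up, looking along -z (the intrinsics and any distortion apply to the point x, -y, -z); pixel columns grow to the right and rows downward; lengths in mm; the calibration is good to about 2 mm. A picture is of the moment at which its call begins. camera_params takes no time and is no camera call.
A pose or a line that the arm cannot do raises env.IKError and nothing moves.
- workorder.sign_off(): hands the job in; it is judged then, once.
The state is a dict: "time_s": time; "qpos": joint angles; "dq": joint speeds; "tau": joint torques, N m; "tool_pos": TCP position; "orientation": TCP orientation; "force": force on the tool from outside, world axes, zero at the start; "wrist_torque": the same for the moment, N m; "width": finger opening in mm; "grip_force": force on a finger pad.
Only numpy, scipy, OpenCV 4.12 (cv2) and the standard library are available. Lean on these libraries where they do the work, as an engineer would, in place of code of your own. Each camera call takes 0.05 s, during which the arm holds its last target. There are 200 camera calls.

## Task

Three spring plunger units that look alike stand on the bench; push their black plungers in to feel which springs are stiff and which are weak. Then stand every stiff unit in the red tray and every weak one in the blue tray, each upright and flat on the tray's floor with its pad up, and leave the other things on the bench where they are.

Things in the scene. Friction and masses are not known exactly. Their poses are not given: they have to be found in the camera images.
- unit_1: Spring plunger unit, loose, about 0.25 kg, one of three that look alike: aluminium foot plate 120 x 34 x 8 mm (long along x), on it a grey grip block with a yellow band (x -56 to +14 mm, full 34 mm width in y, top at z 45 mm) and, towards +x, a round aluminium guide (32 mm across, centred at x +35 mm, top at z 40 mm) carrying a black plunger pad. Origin at the centre of its underside, z up. Its spring is stiff or weak; only pushing tells.
- unit_1_pad (a point): Centre of the top face of the unit's black plunger pad (30 mm across), 66 mm above the unit's underside when out; moves down with the plunger.
- unit_1_grip (a point): Middle of the grey grip block, at x -21, y 0, z +28 mm in the unit's frame; x along the unit, grip across y (34 mm wide).
- unit_1_plunger (a joint): How far the plunger is pushed in, m: 0 out, 0.012 fully in; springs back. A weak spring gives at once and is fully in at about 2 N; a stiff one starts to give at about 2 N, is 3 to 4 mm in at 6 N and fully in at about 16 N. Left alone, a weak plunger sinks 0.1 mm under its own weight and a stiff one not at all, which is finer than the readings: push to tell.
- unit_2: Spring plunger unit, loose, about 0.25 kg, one of three that look alike: aluminium foot plate 120 x 34 x 8 mm (long along x), on it a grey grip block with a yellow band (x -56 to +14 mm, full 34 mm width in y, top at z 45 mm) and, towards +x, a round aluminium guide (32 mm across, centred at x +35 mm, top at z 40 mm) carrying a black plunger pad. Origin at the centre of its underside, z up. Its spring is stiff or weak; only pushing tells.
- unit_2_pad (a point): Centre of the top face of the unit's black plunger pad (30 mm across), 66 mm above the unit's underside when out; moves down with the plunger.
- unit_2_grip (a point): Middle of the grey grip block, at x -21, y 0, z +28 mm in the unit's frame; x along the unit, grip across y (34 mm wide).
- unit_2_plunger (a joint): How far the plunger is pushed in, m: 0 out, 0.012 fully in; springs back. A weak spring gives at once and is fully in at about 2 N; a stiff one starts to give at about 2 N, is 3 to 4 mm in at 6 N and fully in at about 16 N. Left alone, a weak plunger sinks 0.1 mm under its own weight and a stiff one not at all, which is finer than the readings: push to tell.
- unit_3: Spring plunger unit, loose, about 0.25 kg, one of three that look alike: aluminium foot plate 120 x 34 x 8 mm (long along x), on it a grey grip block with a yellow band (x -56 to +14 mm, full 34 mm width in y, top at z 45 mm) and, towards +x, a round aluminium guide (32 mm across, centred at x +35 mm, top at z 40 mm) carrying a black plunger pad. Origin at the centre of its underside, z up. Its spring is stiff or weak; only pushing tells.
- unit_3_pad (a point): Centre of the top face of the unit's black plunger pad (30 mm across), 66 mm above the unit's underside when out; moves down with the plunger.
- unit_3_grip (a point): Middle of the grey grip block, at x -21, y 0, z +28 mm in the unit's frame; x along the unit, grip across y (34 mm wide).
- unit_3_plunger (a joint): How far the plunger is pushed in, m: 0 out, 0.012 fully in; springs back. A weak spring gives at once and is fully in at about 2 N; a stiff one starts to give at about 2 N, is 3 to 4 mm in at 6 N and fully in at about 16 N. Left alone, a weak plunger sinks 0.1 mm under its own weight and a stiff one not at all, which is finer than the readings: push to tell.
- stiff_tray: Shallow open red tray for the stiff units, fixed to the bench: outside 170 (x) x 150 (y) mm, inside 160 x 140 mm, walls 5 mm, rim 40 mm high, inner floor 5 mm above the bench. Origin at the centre of its underside. A small white card on its -x side. Two units fit side by side, each along the tray's y, with their middles 70 mm apart along its x.
- weak_tray: Shallow open blue tray for the weak units, fixed to the bench: outside 170 (x) x 150 (y) mm, inside 160 x 140 mm, walls 5 mm, rim 40 mm high, inner floor 5 mm above the bench. Origin at the centre of its underside. A small white card on its -x side. Two units fit side by side, each along the tray's y, with their middles 70 mm apart along its x.
- glue_bottle: white dropper bottle, 44 mm across, 134 mm tall, upright; origin at the centre of its underside. Bystander.
- strobe: red and white strobe sounder, 89 x 142 x 56 mm; origin at the centre of its underside. Bystander.
- tape: roll of masking tape lying flat, 96 mm across, 22 mm high; origin at the centre of its underside. Bystander.
- multimeter: multimeter, 146 x 68 x 41 mm (long along its x); origin at the centre of its underside. Bystander.
- red_marker: red and white marker pen, 12 x 136 x 14 mm (long along its y); origin under its middle. Bystander.
- yellow_driver: yellow screwdriver, 24 x 169 x 22 mm (long along its y); origin under its middle. Bystander.
- pliers: red-handled cutters, 64 x 130 x 12 mm; origin under the middle. Bystander.
Not all that is in view belongs to the job. What is shaped like the unit_1 but purple is not meant.

How it is judged (in metres and radians):
On the way:
1. at least one plunger has been pushed in by 2 mm (value of joint any of unit_1_plunger, unit_2_plunger, unit_3_plunger above 0.002 m), for 0.02 s.
At the end, for the whole second after the job is handed in: Every stiff unit is in the red tray and every weak unit in the blue tray, on the tray's floor (underside under 12 mm up), upright within 0.1 rad, at rest; a unit counts as weak if its free plunger has sunk over 0.05 mm (weak: 0.1 mm, stiff: none) (((value of joint unit_1_plunger below 5e-05 m and x of unit_1 in the frame of stiff_tray between -0.07 and 0.07 m and y of unit_1 in the frame of stiff_tray between -0.06 and 0.06 m and z of unit_1 in the frame of stiff_tray below 0.012 m) or (value of joint unit_1_plunger above 5e-05 m and x of unit_1 in the frame of weak_tray between -0.07 and 0.07 m and y of unit_1 in the frame of weak_tray between -0.06 and 0.06 m and z of unit_1 in the frame of weak_tray below 0.012 m)) and angle between each of unit_1, unit_2, unit_3's own z axis and vertical below 0.1 rad and linear speed of each of unit_1, unit_2, unit_3 below 0.02 m/s and ((value of joint unit_2_plunger below 5e-05 m and x of unit_2 in the frame of stiff_tray between -0.07 and 0.07 m and y of unit_2 in the frame of stiff_tray between -0.06 and 0.06 m and z of unit_2 in the frame of stiff_tray below 0.012 m) or (value of joint unit_2_plunger above 5e-05 m and x of unit_2 in the frame of weak_tray between -0.07 and 0.07 m and y of unit_2 in the frame of weak_tray between -0.06 and 0.06 m and z of unit_2 in the frame of weak_tray below 0.012 m)) and ((value of joint unit_3_plunger below 5e-05 m and x of unit_3 in the frame of stiff_tray between -0.07 and 0.07 m and y of unit_3 in the frame of stiff_tray between -0.06 and 0.06 m and z of unit_3 in the frame of stiff_tray below 0.012 m) or (value of joint unit_3_plunger above 5e-05 m and x of unit_3 in the frame of weak_tray between -0.07 and 0.07 m and y of unit_3 in the frame of weak_tray between -0.06 and 0.06 m and z of unit_3 in the frame of weak_tray below 0.012 m))); the robot touches nothing.
It fails at once if a bystander is moved by more than 25 mm (distance of any of glue_bottle, strobe, tape, multimeter, red_marker, yellow_driver, pliers from where it was at the start of the episode above 0.025 m).
It fails at once if a unit is tipped over (more than 0.7 rad) (angle between any of unit_1, unit_2, unit_3's own z axis and vertical above 0.7 rad).
It also fails if it takes over 72 s, if anything falls off the work surface, if the arm or the gripper's body presses on something with over 40 N, if the wrist force passes 120 N, or if a joint passes its speed limit or range.

## Working session

There is one attempt and no reset: what is moved stays moved. The work goes in short steps, each a Python script; the robot and the scene stay as the last script left them, time stands still between calls to the robot, and variables do not carry over. Pictures are saved under pics/ and viewed, at most 10 in all, crops included, and the job is handed in when it is done.

```bash
mkdir -p pics; ls
python3 - <<'E'
from station import env,viewer
import cv2
for n in("top","side"):
    cv2.imwrite(f"pics/{n}0.png",viewer.camera(n)); p=viewer.camera_params(n); print(n,p)
print(env.read_state())
E
```

```text
pics
top {'fx': 500.0171241627313, 'fy': 500.0171241627313, 'cx': 315.84815567149053, 'cy': 200.2322865079533, 'pose': array([[-9.11852617e-03,  9.92929893e-01, -1.18351513e-01,
         4.19382454e+02],
       [-9.99901387e-01, -1.03180529e-02, -9.52650422e-03,
        -5.24298057e+01],
       [-1.06803080e-02,  1.18252974e-01,  9.92926062e-01,
         1.87406226e+03],
       [ 0.00000000e+00,  0.00000000e+00,  0.00000000e+00,
         1.00000000e+00]])}
side {'fx': 457.1518739743424, 'fy': 457.1518739743424, 'cx': 317.415834650156, 'cy': 203.103916330334, 'pose': array([[ 8.85196018e-01,  2.30183603e-01, -4.04281483e-01,
        -1.22402826e+02],
       [-4.65080842e-01,  4.58972294e-01, -7.56996858e-01,
        -1.44000867e+03],
       [ 1.13057353e-02,  8.58114178e-01,  5.13334432e-01,
         1.01461991e+03],
       [ 0.00000000e+00,  0.00000000e+00,  0.00000000e+00,
         1.00000000e+00]])}
{'time_s': 0.1, 'qpos': array([-1.28698284e+00,  4.23753958e-01,  1.63058327e+00, -1.95341545e-05,
        1.08859810e+00, -1.89720492e-02]), 'dq': array([ 0.00156348, -0.00322937, -0.00072433, -0.00062495,  0.00065022,
       -0.00042388]), 'tau': array([-1.78349178e-04, -5.45613277e+01, -2.74325645e+01,  6.45362749e-02,
        1.88004639e-02, -4.87894908e-06]), 'tool_pos': array([ 186.29378046, -596.19250568,  301.9977981 ]), 'orientation': array([ 9.88561079e-01,  1.50819566e-01, -9.72140428e-05, -6.64317873e-04]), 'force': array([-0.23425147, -0.79011972, -0.02334771]), 'wrist_torque': array([-0.03514799, -0.02599801,  0.02487229]), 'grip_force': 0.0, 'width': 87.80003991022117}
```

View pics/top0.png

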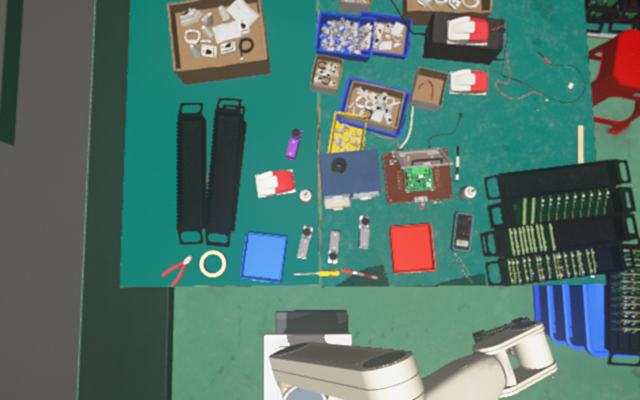

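View pics/side0.png

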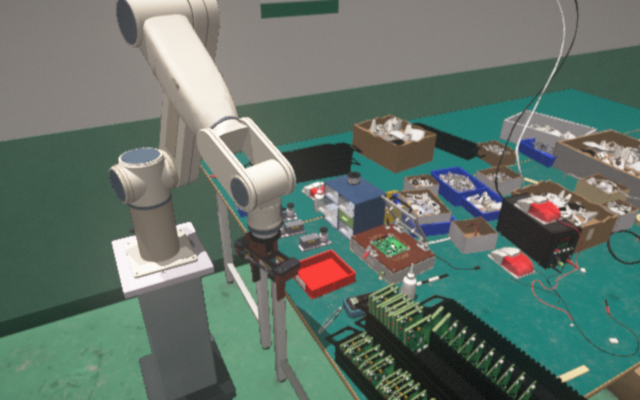

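The top view shows four plunger-shaped things: grey ones at (305,241), (333,246) and (364,232), and a purple one at (293,143). The three grey ones fit the description and the purple one is excluded. The red tray is at (412,248) and the blue tray at (264,257). I'll enlarge this area to confirm.

Run:
```python
import cv2
im=cv2.imread("pics/top0.png")[200:290,280:400]
cv2.imwrite("pics/c1.png",cv2.resize(im,None,fx=6.6,fy=6.6,interpolation=cv2.INTER_CUBIC))
im=cv2.imread("pics/top0.png")[180:290,230:490]
cv2.imwrite("pics/c2.png",cv2.resize(im,None,fx=3,fy=3,interpolation=cv2.INTER_CUBIC))
```

```text
(no output)
```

View pics/c1.png

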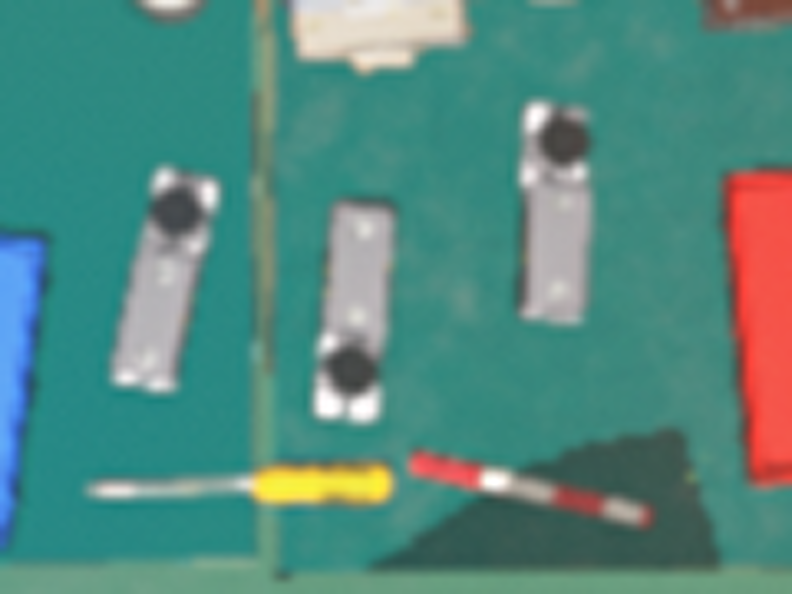

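View pics/c2.png

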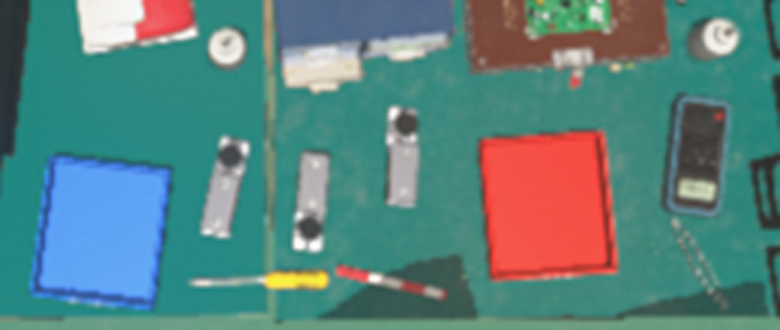

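The crop confirms three identical grey units. Pads in crop pixels are (176,208), (351,370) and (565,138). Screw midpoints on the grip blocks are (158,316), (360,274) and (561,247).

```bash
cat > h.py <<'E'
import numpy as np
from station import env,set_gripper,viewer,workorder
from scipy.spatial.transform import Rotation as R
def px2w(u,v,z,cam="top"):
    p=viewer.camera_params(cam); T=p["pose"]
    d=T[:3,:3]@np.array([(u-p["cx"])/p["fx"],-(v-p["cy"])/p["fy"],-1])
    o=T[:3,3]; return (o+d*(z-o[2])/d[2])[:2]
def c1(u,v,z): return px2w(280+(u+.5)/6.6-.5,200+(v+.5)/6.6-.5,z)
def c2(u,v,z): return px2w(230+(u+.5)/3-.5,180+(v+.5)/3-.5,z)
def down(yaw): # tool z down, tool x at world angle yaw; fingers close along tool y
    return R.from_matrix(np.column_stack([[np.cos(yaw),np.sin(yaw),0],[np.sin(yaw),-np.cos(yaw),0],[0,0,-1]])).as_quat()
U={}
for n,p,g in(("A",(176,208),(158,316)),("B",(351,370),(360,274)),("C",(565,138),(561,247))):
    P=c1(*p,66);G=c1(*g,45);d=P-G;yaw=np.arctan2(d[1],d[0]);U[n]=dict(pad=P,grip=G,yaw=yaw,d=np.linalg.norm(d))
def tray(c):
    Q=np.array([c2(*q,40) for q in c]); m=Q.mean(0); d=(Q[0]+Q[1]-Q[2]-Q[3])/2
    return m,np.arctan2(d[1],d[0]),np.linalg.norm(d),np.linalg.norm(Q[0]+Q[3]-Q[1]-Q[2])/2
T={"red":tray([(481,140),(604,131),(617,272),(491,279)]),"blue":tray([(52,155),(171,168),(154,307),(33,295)])}
E
python3 - <<'E'
from h import *
np.set_printoptions(precision=3,suppress=True)
for k in U: print(k,U[k])
for k in T: print(k,T[k])
print("drawer bottom",c1(350,60,0),c1(350,60,150),"bottle",c2(227,47,134),"bottleR",c2(716,38,134),"meter",c2(697,155,41))
for k in U:
    u=U[k]
    for y in(u["yaw"],u["yaw"]+np.pi):
        for P,z in((u["pad"],160),(u["pad"],130),(u["grip"],90),(u["grip"],170)):
            q=env.ik([*P,z],down(y)); print(k,y.round(2),z,None if q is None else q.round(2))
E
```

```text
A {'pad': array([522.888,   0.676]), 'grip': array([464.575,  11.641]), 'yaw': np.float64(-0.18587317935188943), 'd': np.float64(59.33498093537907)}
B {'pad': array([433.795, -94.011]), 'grip': array([ 486.641, -100.157]), 'yaw': np.float64(3.025807723356016), 'd': np.float64(53.201993101912706)}
C {'pad': array([ 559.199, -213.02 ]), 'grip': array([ 500.468, -211.422]), 'yaw': np.float64(-0.027203476868907527), 'd': np.float64(58.752810655171906)}
red (array([ 458.857, -385.184]), np.float64(0.05030927341137367), np.float64(169.67322028134151), np.float64(151.48663673166968))
blue (array([432.741, 156.878]), np.float64(-0.12625093556640096), np.float64(169.78020943570522), np.float64(147.09654005819894))
drawer bottom [610.12  -97.264] [594.853 -93.676] bottle [644.487   1.011] bottleR [ 649.083 -569.674] meter [ 517.897 -567.777]
A -0.19 160 [-0.02  0.49  1.94 -0.    0.71  1.74]
A -0.19 130 [-0.02  0.55  1.95 -0.    0.65  1.74]
A -0.19 90 [-0.    0.58  2.08 -0.    0.49  1.76]
A -0.19 170 [-0.    0.41  2.06 -0.    0.67  1.76]
A 2.96 160 [-0.02  0.49  1.94 -0.    0.71 -1.41]
A 2.96 1
[... 221 characters left out ...]
   0.55 -1.7 ]
B 3.03 90 [-0.23  0.6   2.01 -0.    0.53 -1.68]
B 3.03 170 [-0.23  0.45  1.99 -0.    0.7  -1.68]
B 6.17 160 [-0.24  0.41  2.11 -0.    0.62  1.45]
B 6.17 130 [-0.24  0.47  2.12 -0.    0.55  1.45]
B 6.17 90 [-0.23  0.6   2.01 -0.    0.53  1.46]
B 6.17 170 [-0.23  0.45  1.99 -0.    0.7   1.46]
C -0.03 160 [-0.38  0.58  1.77 -0.    0.79  1.21]
C -0.03 130 [-0.38  0.62  1.78 -0.    0.74  1.21]
C -0.03 90 [-0.42  0.64  1.91 -0.    0.6   1.18]
C -0.03 170 [-0.42  0.5   1.89 -0.    0.75  1.18]
C 3.11 160 [-0.38  0.58  1.77 -0.    0.79 -1.93]
C 3.11 130 [-0.38  0.62  1.78 -0.    0.74 -1.93]
C 3.11 90 [-0.42  0.64  1.91 -0.    0.6  -1.97]
C 3.11 170 [-0.42  0.5   1.89 -0.    0.75 -1.97]
```

Run:
```python
from h import *
set_gripper(0)
for k in "CBA":
    u=U[k]; s=1 if k!="B" else -1
    P=u["pad"]-[5 if k=="C" else 2,0]; yw=u["yaw"] if k!="B" else u["yaw"]-np.pi
    env.reach([*P,190],down(yw)); env.move_l([*P,152],rate=100); env.hold(.15)
    f0=env.read_state()["force"][2]
    hit=env.move_l([*P,131],rate=12,f_stop=6)
    s=env.read_state(); print(k,hit,"tip z",(s["tool_pos"][2]-80).round(2),(s["force"][2]-f0).round(2),s["time_s"].round(2))
    env.move_l([*P,190],rate=150)
```

```text
Traceback (most recent call last):
AttributeError: 'float' object has no attribute 'round'
```

Run:
```python
from h import *
s=env.read_state(); print(env.tips_ahead,s["tool_pos"],s["force"],s["time_s"],s["width"])
p=s["tool_pos"]; env.move_l([p[0],p[1],190],rate=150); print(env.read_state()["force"])
for k in "BA":
    u=U[k]
    P=u["pad"]-[2,0]; yw=u["yaw"] if k!="B" else u["yaw"]-np.pi
    env.reach([*P,190],down(yw)); env.move_l([*P,152],rate=100); env.hold(.15)
    f0=env.read_state()["force"][2]
    hit=env.move_l([*P,131],rate=12,f_stop=6)
    s=env.read_state(); print(k,hit,"tip z",s["tool_pos"][2]-80,s["force"][2]-f0,s["time_s"])
    env.move_l([*P,190],rate=150)
```

```text
80.0 [ 554.26364777 -213.05396685  142.40391199] [-0.01202325  0.60510311  7.38548054] 5.025 0.6149828950662526
[ 0.1295591   0.02300804 -0.07198452]
B True tip z 53.89862287084793 8.81662267854874 8.25
A True tip z 62.29362620106426 6.829293759991313 10.9833
```

By stop height, C is stiff (tip at 62.4), B is weak (53.9) and A is stiff (62.3). So C and A go to the red tray and B to the blue.

```bash
cat >> h.py <<'E'
def pickplace(k,tr,off):
    u=U[k]; G=u["grip"]+[1.5,0]; m,ty,*_=T[tr]
    set_gripper(64)
    half=np.pi if k=="B" else 0          # B's tool x is opposite to its unit x
    tool=u["yaw"]-half
    env.reach([*G,170],down(tool)); env.move_l([*G,91],rate=120); set_gripper(20)
    s=env.read_state(); print(k,"width",s["width"],"grip",s["grip_force"])
    if not 30<s["width"]<38: return
    env.move_l([*G,250],rate=200)
    c=m+off*np.array([np.cos(ty),np.sin(ty)]); best=None
    for yw in(ty+np.pi/2,ty-np.pi/2):     # unit yaw in the tray
        g=c-21*np.array([np.cos(yw),np.sin(yw)])
        q=env.ik([*g,250],down(yw-half))
        if q is not None and abs(q[5])<2.45:
            d=abs(q-env.read_state()["qpos"]).max()
            if best is None or d<best[0]: best=(d,g,yw)
    _,g,yw=best
    env.reach([*g,250],down(yw-half)); env.move_l([*g,112],rate=150)
    hit=env.move_l([*g,94],rate=30,f_stop=6)
    s=env.read_state(); print("place",hit,s["tool_pos"],"yaw",yw,s["time_s"])
    set_gripper(58); env.move_l([*g,200],rate=150)
    print(env.read_state()["time_s"])
E
python3 - <<'E'
from h import *
import cv2
pickplace("C","red",-35)
im=viewer.camera("top")[180:290,230:490]
cv2.imwrite("pics/p1.png",cv2.resize(im,None,fx=3,fy=3,interpolation=cv2.INTER_CUBIC))
E
```

```text
C width 34.17220070538268 grip 29.941745102405548
place True [ 422.80810581 -365.99613416   95.99296842] yaw -1.5204870533835229 18.4083
19.8417
```

View pics/p1.png

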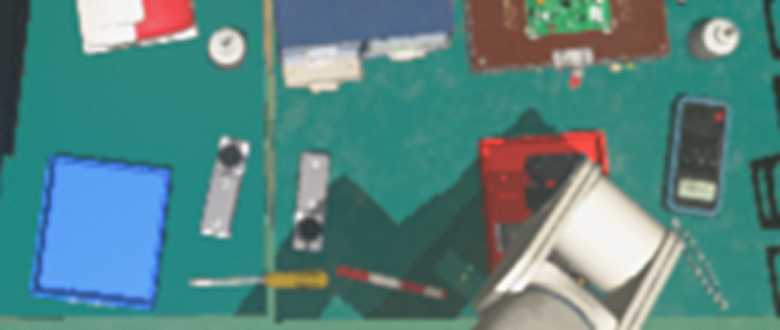

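The touchdown height is 96 = 91 + 5, so C stands on the tray floor. The arm hides the red tray in this picture. Next I'll move B to the blue tray and look again from there.

Run:
```python
from h import *
import cv2
pickplace("B","blue",0)
im=viewer.camera("top")[180:290,230:490]
cv2.imwrite("pics/p2.png",cv2.resize(im,None,fx=3,fy=3,interpolation=cv2.INTER_CUBIC))
```

```text
B width 33.951240779895585 grip 29.84812617301941
place True [435.46750693 177.80524489  95.94650483] yaw -1.6970472623612975 26.3167
27.7417
```

View pics/p2.png

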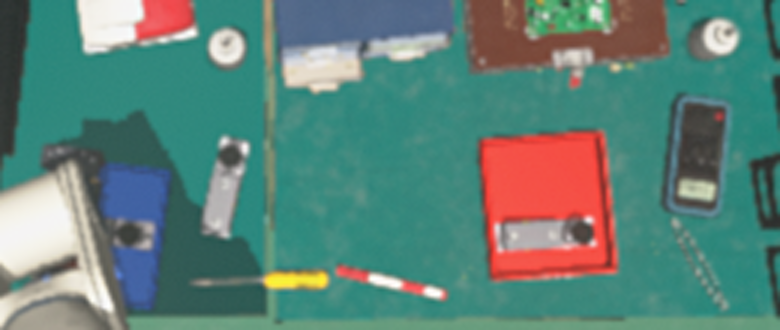

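C stands flat in the red tray around (545,233), and the upper half of the tray is free. B is in the blue tray with its pad at (130,232). A goes next.

Run:
```python
from h import *
import cv2
pickplace("A","red",35)
p=env.read_state()["tool_pos"]; env.move_l([p[0],p[1],260]); q=env.read_state()["qpos"].copy(); q[0]=-0.35; env.move_joints(q)
im=viewer.camera("top")[180:290,230:490]
cv2.imwrite("pics/p3.png",cv2.resize(im,None,fx=3,fy=3,interpolation=cv2.INTER_CUBIC)); print(env.read_state()["time_s"])
```

```text
A width 33.999316994990956 grip 29.728107154369354
place True [ 492.6877224  -362.49065499   96.06386619] yaw -1.5204870533835229 34.6167
36.05
37.4167
```

View pics/p3.png

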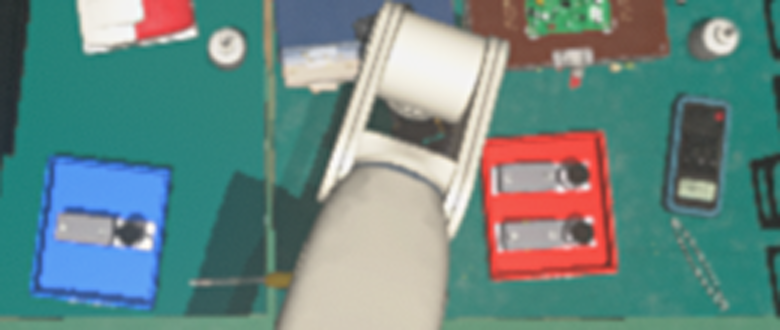

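Both stiff units stand in the red tray at (545,177) and (545,233), and the weak one is in the blue tray at (105,230), all flat. The gripper is close to the drawer box, so I'll check the force is zero before handing in.

Run:
```python
from h import *
s=env.read_state(); print(s["force"])
q=s["qpos"].copy(); q[0]=-0.2; q[1]-=.3; env.move_joints(q); env.hold(.3)
s=env.read_state(); print(s["force"],s["tool_pos"],s["time_s"]); print(workorder.sign_off())
```

```text
[ 0.37608208 -0.60598955  0.68771824]
[-0.12954987 -0.05551878 -0.54228629] [ 589.38517687 -107.93506261  439.86456891] 38.5583
the job is handed in; nothing more can be done
None
```

The job is handed in at 38.6 s: pushing showed two stiff units and one weak one, and the last picture shows the stiff ones flat in the red tray and the weak one flat in the blue; the sign-off gave no verdict.

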